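# Ratchet the bench clamp shut on a sanding block

### The job

Clamp the cork sanding block lengthwise for trimming: the clamp's ratchet is set to open, so first flip the red direction lever across to its other side, then swing the blue handle back and forth to ratchet the jaw forward. Stop when the block is held against the dark end stop and the jaw's spring foot is pushed about halfway into its sleeve; do not drive it all the way in. Leave the direction lever set to closing and let go.

Things in the scene. Friction and masses are not known exactly. Their poses are not given: they have to be found in the camera images.
- clamp_base: ratchet bench clamp, fixed to the table: plywood bed 100 x 330 x 12 mm. Origin on the underside, on the vertical ratchet axis. Axes: +y is the way the jaw closes (left as seen from the robot at yaw 0), -x points to the robot; the bed spans y -60 to +270 mm, x +-50 mm; the jaw's line is x = 0
- ratchet_axis (a point): point on the vertical ratchet axis, 67 mm above the table, over the toothed wheel (16 teeth, tip radius 38 mm, z 42 to 54 mm)
- jaw (a joint): travel of the blue jaw carriage along the base's +y, m, -0.004 to 0.062, 0 as found. Geared to the toothed wheel: 12 mm per rad that the wheel turns clockwise from above, 4.7 mm per tooth. The gear is stiff (over 40 N at the jaw) and stays where it is left, so the jaw cannot be pushed by hand
- handle (a joint): blue handle swinging level about the ratchet axis, rad, limits -0.7 to 0.7; 0 = pointing along the base's -x (to the robot), positive = clockwise from above, the grip moving to the base's +y. With the lever set to closing, positive swings drive the jaw on (4 to 6 N at the grip), negative swings click back freely (1 to 2 N); up to 0.4 rad is lost at each reversal. It stays where it is left
- handle_grip (a point): middle of the upright black grip post at the handle's outer end, 155 mm from the ratchet axis, 90 mm above the table. The post is 26 mm in diameter, z 66 to 114 mm, and stands on the handle bar (22 mm wide, z 56 to 66 mm; boss 32 mm wide under the post)
- direction_lever (a joint): red direction lever on top of the handle bar, rad, -0.35 to 0.35, on a pin 60 mm from the ratchet axis, pointing from there to the axis; angle relative to the handle, positive = clockwise from above. -0.35 = opening (tip to the left, base +y), +0.35 = closing (tip to the right, base -y). Stiff (4 to 6 N at the tab), stays where it is put; counts as closing past +0.2
- lever_tab (a point): middle of the lever's upright red tab, 33 mm from the lever's pin, 87 mm above the table; the tab is 20 mm long (along the lever), 9 mm thick, z 72 to 102 mm. Push it sideways
- foot (a joint): how far the jaw's spring foot is pushed into its sleeve, m: 0 = free, 0.016 = fully in. Its yellow plunger shows 16 mm when free. Spring 1.2 N per mm plus 2.4 N preload
- foot_face (a point): centre of the steel foot plate's face (44 mm wide, 26 mm high), 29 mm above the table
- end_stop: dark steel end stop, fixed on the bed at the end away from the jaw, upright 84 mm wide, 44 mm high. Origin at the bottom middle of the face that meets the block, on the bed (z = 0.012); its -y points to the jaw
- sand_block: brown cork sanding block, loose on the bed between foot and end stop, 63 x 105 x 34 mm, the 105 mm along its own y (from jaw to stop). Origin at the centre of its underside
Mind the look-alikes: they are no part of the job. What is meant by the sand_block is not green or purple, and is the smaller of those in its own colour.

How it is judged:
On the way, in this order (a step that is already met when the one before it is completed fails the run):
1. the direction lever is flipped to its closing side (value of joint direction_lever above 0.2 rad), for 0.2 s.
2. the block is pressed against the end stop and the foot is pushed in at least 4 mm (value of joint foot above 0.004 m and contact force between sand_block and end_stop above 2 N), for 0.2 s.
At the end, for the whole second after the job is handed in: the direction lever is on its closing side (past +0.2 rad), the spring foot is pushed in between 4 and 12 mm of its 16 mm, and the sanding block is at rest, square to the end stop within 0.05 rad, touching it (gap under 3 mm) and pressed on it with more than 2 N (all of step 2 and value of joint direction_lever above 0.2 rad and value of joint foot below 0.012 m and y of sand_block in the frame of end_stop above -0.0555 m and angle between the y axis of sand_block and the y axis of end_stop, either way round below 0.05 rad and linear speed of sand_block below 0.01 m/s).
It fails at once if the spring foot is driven all the way in (past 14.5 mm) (value of joint foot above 0.0145 m).
It also fails if it takes over 72 s, if anything falls off the work surface, if the arm or the gripper's body presses on something with over 40 N, if the wrist force passes 120 N, or if a joint passes its speed limit or range.

### The arm

A 7-joint arm with a two-finger parallel gripper is mounted at the origin on the work surface; the furniture and walls round the work are solid. World frame = base frame: x ahead of the robot, y to its left, z up, the work surface at z = 0. Lengths are in m, angles in rad, forces in N, time in s.
With the tool pointing down it reaches from about 0.4 to 0.925 m from the base axis. Payload 5.6 kg.
Tool frame: the origin (TCP) lies midway between the tips of the shut fingers; the grasp point (between the pads) lies 19 mm behind it; x points along the fingers, y is the direction in which the jaws open and shut, and the axes are right-handed (so a half turn about x gives the same grasp; the last joint's range is limited). The gripper opens to 85 mm and grips with 20 to 120 N. Pads are 22 mm wide; open, the fingers measure 114 mm over their backs; the gripper's body (76 mm by 85 mm) begins 54 mm behind the grasp point. The pads swing forward as they close: fully open they stand 13 mm farther back than shut.
Start: joints at [1.271, 0.468, -0.012, 1.603, 0.006, 1.071, -0.056], TCP at [0.165, -0.629, 0.231] pointing down, gripper open.
Joint ranges: [-2.53, 2.53], [-0.31, 2.02], [-1.57, 1.55], [0.28, 2.44], [-1.29, 4.43], [0.15, 1.84], [-2.92, 2.92]. Speed limits (rad/s): [2.57, 2.57, 3.14, 3.14, 3.14, 3.14, 3.14].

### API

Orientations are given as a rotation vector (axis times angle).
In Python, from cell import * gives the robot as it stands. The module is installed in compiled form; this text tells all that it offers.
- The arm moves only by the shell command python3 -m handwheel 'ROWS' [FORCE]. ROWS is a JSON object of lists of equal length, an entry for each row: "delta_rot": the turn, a rotation vector about the world's x, y, z in degrees, a list of three; "translation": the shift along the world's x, y, z in cm, a list of three; "grip": the opening, from 0 (shut) to 1 (fully open). A call has 1 to 10 rows; each row is the pose to reach, as a shift and turn from the pose measured when the call began; what a row does not reach only later rows make up. A row lasts 1/12 s, in which the tool goes at most 41.7 mm and 7.16 degrees, less where a joint would pass 70% of its speed; a pose out of reach is approached as far as the arm can. A call with a gripper value outside its range is refused whole. The fingers move at their own pace and stop on an object; FORCE is the grip in N (left out, the last holds). Time passes only in rows, so rows that repeat a pose let the fingers close. It gives the time, the measured TCP pose, the force and the opening at its end, in the units of the state.
- observe(): the state, without advancing time (a new reading comes with each control period).
- grab_frame(name): name is "side" or "top"; returns the picture (420x560x3 uint8, red, green, blue); there is no depth.
- camera_info(name): a dict with "camera_matrix" (3x3 intrinsics, pixels), "k1" (the pictures are not rectified: a ray, as slopes to the right and down, at radius r is drawn at 1 + k1 r^2 times it, then the intrinsics apply), "rvec" (rotation vector, rad) and "tvec" (3), from world to camera coordinates, as OpenCV has them. Camera axes: x right, y down, z forward; pixel columns grow to the right and rows downward; lengths in m; the calibration is good to about 2 mm. A picture is of the moment at which its call begins. camera_info takes no time and is no camera call.
- close_job(): hands the job in, once; it reports no verdict.
Trained networks look in the newest picture that a camera, given by its name, has taken for a name from the list of things; names that differ only in an ending like _2 or _b are one class to them, and where a whole thing is asked for, a point or a joint stands for the part that bears it (a point fixed in the world has none). Each returns a list of dicts, best first, with "confidence" (0 to 1); they miss things now and then, are a little off and sometimes report something else, mostly with a low value. They report only what shows in the picture. A call takes as long as a camera call. They do not tell look-alikes from the thing itself.
- boxes_of(query, camera): "position" ([column, row] in pixels, amid what is visible of it).
The state is a dict: "time": time; "joints": joint angles; "joint_vel": joint speeds; "effort": joint torques, N m; "ee_pos": TCP position; "orientation": TCP orientation; "force": force on the tool from outside, world axes, zero at the start; "moment": the same for the moment, N m; "grip_width": opening from 0.0 (shut) to 1.0 (fully open).
Only numpy, scipy, OpenCV 4.12 (cv2) and the standard library are available. Lean on these libraries where they do the work, as an engineer would, in place of code of your own. Each camera call takes 0.05 s, during which the arm holds its last target.

## Working session

There is one attempt and no reset: what is moved stays moved. The work goes in short steps, Python scripts to look and compute and a shell command to move; the robot and the scene stay as the last step left them, time stands still between calls to the robot, and variables do not carry over. Pictures are saved under pics/ and viewed, and the job is handed in when it is done.

```bash
mkdir -p pics; cat > h.py <<'E'
import numpy as np, cv2
from cell import *
def cam(n):
    c=camera_info(n); K=np.array(c["camera_matrix"],float); R,_=cv2.Rodrigues(np.array(c["rvec"],float)); return K,c["k1"],R,np.array(c["tvec"],float).ravel()
def pix2z(n,p,z):
    K,k1,R,t=cam(n); D=np.array([k1,0,0,0,0.])
    u=cv2.undistortPoints(np.array([[p]],float),K,D)[0,0]
    d=R.T@np.array([u[0],u[1],1]); o=-R.T@t
    return o+d*(z-o[2])/d[2]
def proj(n,P):
    K,k1,R,t=cam(n)
    r,_=cv2.projectPoints(np.array(P,float).reshape(-1,3),cv2.Rodrigues(R)[0],t,K,np.array([k1,0,0,0,0.])); return r[:,0]
def shot(n,f):
    im=grab_frame(n); cv2.imwrite("pics/"+f,im[:,:,::-1]); return im
E
python3 - <<'E'
from h import *
for n in("top","side"):
    shot(n,n+"0.png"); K,k1,R,t=cam(n); print(n,-R.T@t)
    for q in("ratchet_axis","handle_grip","lever_tab","foot_face","sand_block","end_stop","clamp_base"):
        print(q,[(np.round(b["position"]),round(b["confidence"],2)) for b in boxes_of(q,n)])
print(observe())
E
```

```text
top [0.32344009 0.11961612 1.52279816]
ratchet_axis [(array([320., 149.]), 0.58)]
handle_grip [(array([326., 165.]), 0.72)]
lever_tab []
foot_face [(array([308., 143.]), 0.62)]
sand_block [(array([183., 291.]), 0.97), (array([278., 132.]), 0.8), (array([246., 227.]), 0.76), (array([352., 243.]), 0.75), (array([308., 142.]), 0.44)]
end_stop [(array([251., 129.]), 0.77), (array([309., 144.]), 0.32)]
clamp_base [(array([319., 149.]), 0.93)]
side [0.1137383  0.77799547 0.71064264]
ratchet_axis [(array([253., 191.]), 0.77)]
handle_grip [(array([270., 184.]), 0.88)]
lever_tab [(array([260., 175.]), 0.57)]
foot_face [(array([238., 192.]), 0.56)]
sand_block [(array([315., 348.]), 0.96), (array([342., 208.]), 0.93), (array([218., 206.]), 0.84), (array([282., 262.]), 0.79)]
end_stop [(array([194., 220.]), 0.7)]
clamp_base [(array([252., 192.]), 0.79)]
{'time': 0.8, 'joints': array([ 1.27098627,  0.46744603, -0.01158525,  1.6026975 ,  0.00596957,
        1.07138042, -0.05631084]), 'joint_vel': array([-0.00024092,  0.00076618,  0.00187926, -0.00063714,  0.00028052,
        0.00247405,  0.00110815]), 'effort': array([ 2.68924468e-04, -5.32163250e+01,  2.16540426e-02, -2.51617241e+01,
        1.15160993e-02,  1.14773433e-03,  1.64572185e-05]), 'ee_pos': array([ 0.1650607 , -0.62871152,  0.23132643]), 'orientation': array([ 2.08455893,  0.26892187, -2.08456135]), 'force': array([ 1.50929785,  1.05080184, -0.16724155]), 'moment': array([ 0.00677518,  0.01394517, -0.00621569]), 'grip_width': 0.9961283791613269}
```

View pics/top0.png

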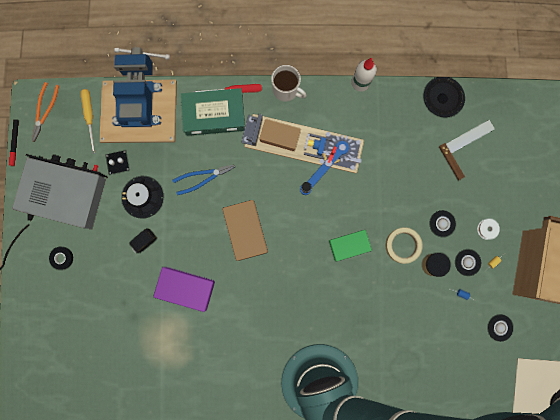

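View pics/side0.png

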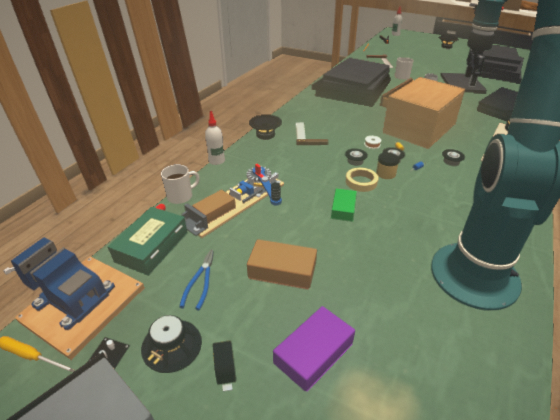

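```bash
python3 - <<'E'
from h import *
a=cv2.imread("pics/top0.png"); cv2.imwrite("pics/top0c.png",cv2.resize(a[90:210,220:380],None,fx=5,fy=5,interpolation=cv2.INTER_CUBIC))
a=cv2.imread("pics/side0.png"); cv2.imwrite("pics/side0c.png",cv2.resize(a[140:260,170:330],None,fx=5,fy=5,interpolation=cv2.INTER_CUBIC))
E
```

```text
(no output)
```

View pics/top0c.png

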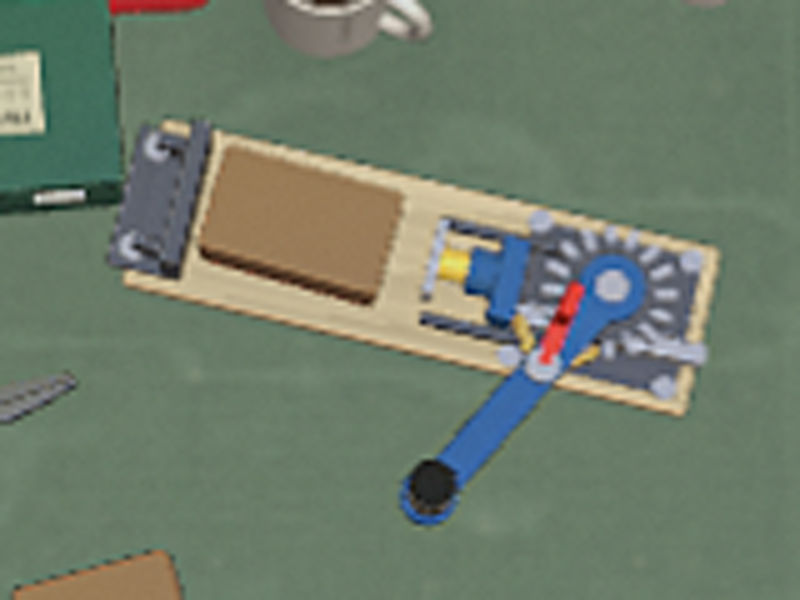

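View pics/side0c.png

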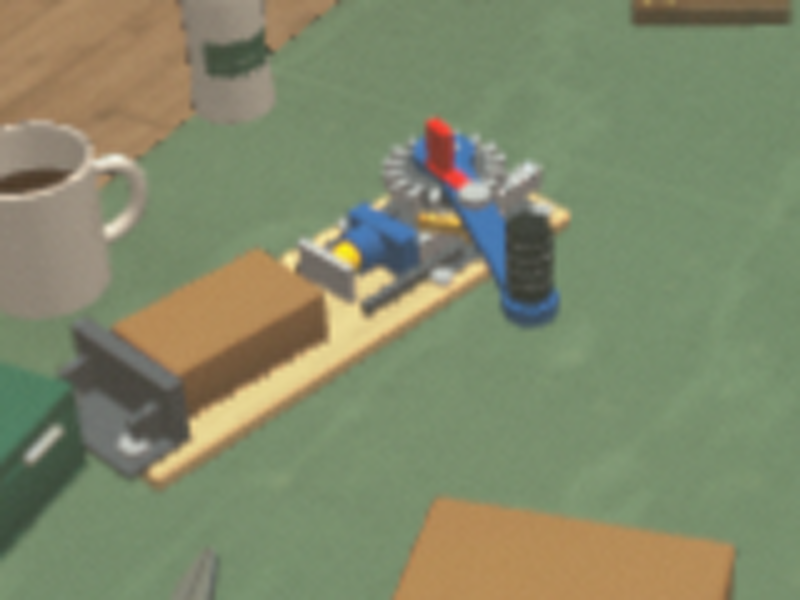

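```bash
cat >> h.py <<'E'
def c2p(c): return (c[0]/5+220, c[1]/5+90)
E
python3 - <<'E'
from h import *
from scipy.spatial.transform import Rotation as Ro
f=lambda c,z: pix2z("top",((c[0]+.5)/5+220-.5,(c[1]+.5)/5+90-.5),z)
cs=[f(c,.012) for c in[(168,122),(718,248),(685,413),(125,283)]]
for c in cs: print(np.round(c,4))
d1=cs[0]-cs[1]; d2=cs[3]-cs[2]
print(np.linalg.norm(d1),np.linalg.norm(d2))
yaw=[np.arctan2(-d[0],d[1]) for d in(d1,d2)]; print("yaw",yaw)
ax=f((612,285),.067); g=f((432,482),.114); tab=f((574,292),.102); pin=f((543,365),.068)
print("axis",ax,"grip",g,"tab",tab,"pin",pin)
y=np.mean(yaw); ex=np.array([np.cos(y),np.sin(y)]); ey=np.array([-np.sin(y),np.cos(y)])
o=np.mean([cs[1],cs[2]],axis=0)[:2]+.06*ey; print("axis from bed",o)
for n,p in(("axis",ax),("grip",g),("tab",tab),("pin",pin)):
    v=p[:2]-o; print(n,v@ex,v@ey,np.hypot(*v), "ang",np.arctan2(v@ey,-v@ex))
v=g[:2]-ax[:2]; print("grip from axis",np.hypot(*v),np.arctan2(v@ey,-v@ex))
# block and foot
for n,c,z in(("bl_r",(403,190),.046),("bl_rb",(372,300),.046),("bl_l",(225,150),.046),("bl_lb",(203,248),.046),("foot",(428,265),.042),("foot2",(447,225),.042),("stop1",(207,122),.056),("stop2",(180,275),.056)):
    v=f(c,z)[:2]-o; print(n,np.round([v@ex,v@ey],4))
R=Ro.from_rotvec(observe()["orientation"]).as_matrix(); print(R.round(3))
for n,q in(("side","handle_grip"),("side","lever_tab")): print(q,proj("side",[g if "grip" in q else tab]))
E
```

```text
[0.7579 0.1837 0.012 ]
[ 0.6839 -0.1326  0.012 ]
[ 0.5876 -0.1115  0.012 ]
[0.6631 0.2078 0.012 ]
0.32482702101336175 0.32809595237994316
yaw [np.float64(-0.22970615167293215), np.float64(-0.23210459973382838)]
axis [ 0.64962718 -0.06401432  0.067     ] grip [0.53272685 0.03915503 0.114     ] tab [ 0.63788142 -0.03898094  0.102     ] pin [ 0.60445882 -0.02505202  0.068     ]
axis from bed [ 0.64947788 -0.06365116]
axis 0.00022844862236289502 -0.0003193569261598803 0.000392654580192046 ang -2.191743238940351
grip -0.13718053433704008 0.07335815126395388 0.1555632262389186 ang 0.4910644966049665
tab -0.016934693449664733 0.021361500979179517 0.027259815962651052 ang 0.9004813261025493
pin -0.05265799477733819 0.027271679747003907 0.059301002775613496 ang 0.47786640979471273
grip from axis 0.15591537387647755 0.4921797852859509
bl_r [0.0316 0.1243]
bl_rb [-0.0339  0.1272]
bl_l [0.0312 0.2269]
bl_lb [-0.0265  0.2259]
foot [-0.0063  0.1011]
foot2 [0.0186 0.0958]
stop1 [0.042  0.2396]
stop2 [-0.0466  0.2339]
[[ 0.     0.254 -0.967]
 [-0.    -0.967 -0.254]
 [-1.     0.     0.   ]]
handle_grip [[275.40645688 183.79170583]]
lever_tab [[256.82888224 163.59161287]]
```

The sand_block candidates in the top view are the brown block on the bed at (278,132), the bigger brown block at (246,227), the green one at (352,243) and the purple one at (183,291). The one on the clamp bed is the smaller of the two brown blocks, about 63 x 105 mm, and sits between foot and stop, so it is the one meant. The enlarged crop confirms this. The lever tip points to base +y (opening) and the handle is at about +0.49 rad.

I'm moving above the lever with the fingers shut.

```bash
python3 -m handwheel '{"translation":[[0,0,4],[2,3,7],[4.5,5.5,8],[7,9,8],[9.5,12,8],[12,15,8],[14.5,18,8],[17,21,8],[19.5,24.5,8],[22,28,8]],"delta_rot":[[0,0,0],[0,0,3],[0,0,6],[0,0,9],[0,0,12],[0,0,15],[0,0,18],[0,0,22],[0,0,26],[0,0,30]],"grip":[0,0,0,0,0,0,0,0,0,0]}'
```

```text
time: 1.63
ee_pos: [0.3843, -0.3493, 0.3116]
orientation: [1.761, 0.726, -1.761]
force: [0.8, -0.7, 0.6]
grip_width: -0.004
```

```bash
python3 -m handwheel '{"translation":[[2.5,3,0],[5,6,0],[7.5,9.5,0],[10,13,0],[13,16.5,0],[16,20,0],[19,23.5,0],[22,27,0],[25,30.5,0],[27.1,33.5,-4]],"delta_rot":[[0,0,0],[0,0,1],[0,0,2],[0,0,3],[0,0,4],[0,0,4],[0,0,4],[0,0,4],[0,0,4],[0,0,4]],"grip":[0,0,0,0,0,0,0,0,0,0]}'; python3 - <<'E'
from h import *
from scipy.spatial.transform import Rotation as Ro
s=observe();print(s["ee_pos"],s["joints"]);print(Ro.from_rotvec(s["orientation"]).as_matrix().round(3))
E
```

```text
time: 2.47
ee_pos: [0.6434, -0.0326, 0.2932]
orientation: [1.722, 0.775, -1.705]
force: [0.6, -0.2, -1.0]
grip_width: -0.001
[ 0.64340057 -0.0326099   0.29318331] [ 0.33248336  0.44935219 -0.46390517  1.53399723  0.21157764  1.1982474
 -0.88403126]
[[ 0.01   0.754 -0.657]
 [-0.    -0.657 -0.754]
 [-1.     0.008 -0.006]]
```

```bash
python3 -m handwheel '{"translation":[[1.4,2.1,0],[1.4,2.1,-4],[1.4,2.1,-8],[1.4,2.1,-12],[1.4,2.1,-15],[1.4,2.1,-17],[1.4,2.1,-17],[1.4,2.1,-17]],"delta_rot":[[0,0,0],[0,0,0],[0,0,0],[0,0,0],[0,0,0],[0,0,0],[0,0,0],[0,0,0]],"grip":[0,0,0,0,0,0,0,0]}'; python3 - <<'E'
from h import *
s=observe();print(s["ee_pos"],s["force"])
for n in("top","side"): shot(n,n+"1.png")
a=cv2.imread("pics/top1.png"); b=cv2.imread("pics/side1.png")
cv2.imwrite("pics/c1.png",np.hstack([cv2.resize(x,None,fx=5,fy=5,interpolation=cv2.INTER_CUBIC) for x in(a[100:200,290:370],b[130:230,210:290])]))
print(proj("side",[s["ee_pos"]]),proj("top",[s["ee_pos"]]))
E
```

```text
time: 3.13
ee_pos: [0.657, -0.0116, 0.1225]
orientation: [1.72, 0.776, -1.707]
force: [0.0, 0.5, 1.0]
grip_width: -0.001
[ 0.65697397 -0.0115757   0.12249701] [0.02135849 0.50811547 0.98701503]
[[245.75221839 160.31039594]] [[324.8371583  139.27421137]]
```

View pics/c1.png

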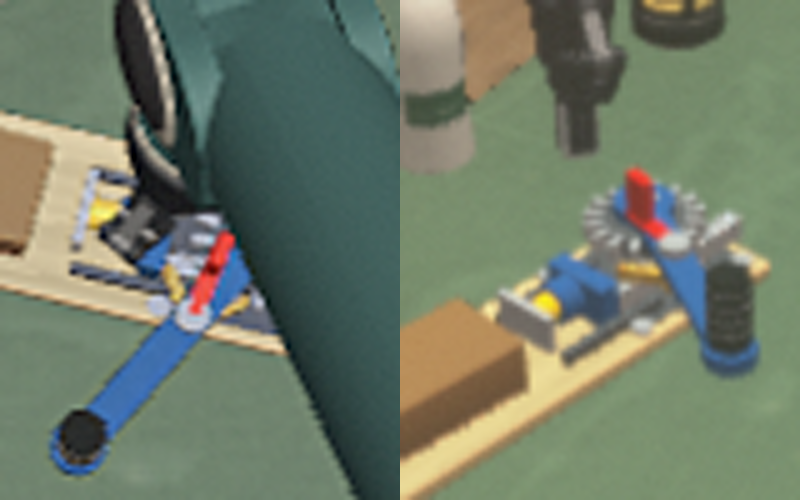

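The fingertips are beside the tab on its +y (opening) side: fingers at crop (575,150), tab at (640,195). I'm lowering and pushing across.

```bash
python3 -m handwheel '{"translation":[[0,0,-2.5],[0,0,-4.2],[0,0,-4.2],[-0.5,-0.6,-4.2],[-1.0,-1.1,-4.2],[-1.5,-1.7,-4.2],[-1.9,-2.2,-4.2],[-2.2,-2.5,-4.2],[-2.4,-2.7,-4.2],[-2.4,-2.7,-4.2]],"delta_rot":[[0,0,0],[0,0,0],[0,0,0],[0,0,0],[0,0,0],[0,0,0],[0,0,0],[0,0,0],[0,0,0],[0,0,0]],"grip":[0,0,0,0,0,0,0,0,0,0]}'; python3 - <<'E'
from h import *
s=observe();print(s["ee_pos"],s["force"])
for n in("top","side"): shot(n,n+"2.png")
a=cv2.imread("pics/top2.png"); b=cv2.imread("pics/side2.png")
cv2.imwrite("pics/c2.png",np.hstack([cv2.resize(x,None,fx=5,fy=5,interpolation=cv2.INTER_CUBIC) for x in(a[100:200,290:370],b[130:230,210:290])]))
E
```

```text
time: 4.07
ee_pos: [0.6373, -0.0395, 0.0858]
orientation: [1.73, 0.77, -1.695]
force: [4.3, 0.9, 0.3]
grip_width: 0.001
[ 0.63733618 -0.03945758  0.08580318] [4.30913618 0.94097465 0.34078922]
```

View pics/c2.png

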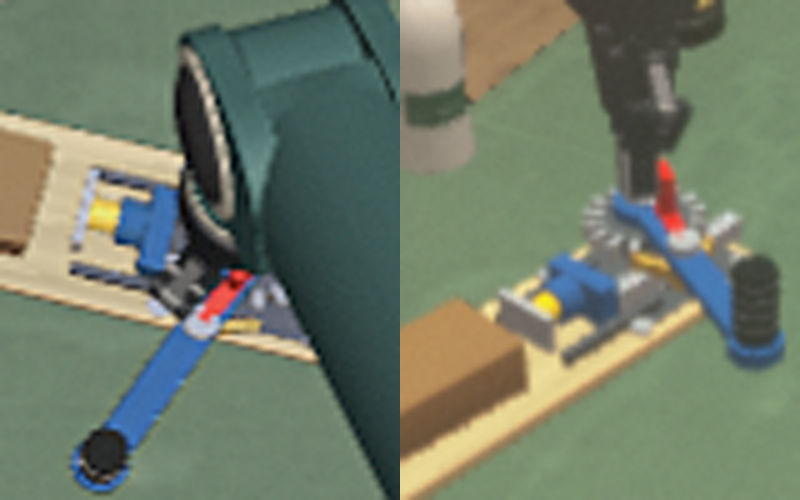

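The tab has moved and the handle swung back a little with it, since it has free play. I'm pushing on.

```bash
python3 -m handwheel '{"translation":[[-0.3,-0.3,-0.3],[-0.6,-0.6,-0.3],[-0.9,-0.9,-0.3],[-1.1,-1.1,-0.3],[-1.1,-1.1,-0.3]],"delta_rot":[[0,0,0],[0,0,0],[0,0,0],[0,0,0],[0,0,0]],"grip":[0,0,0,0,0]}'; python3 - <<'E'
from h import *
s=observe();print(s["ee_pos"],s["force"])
for n in("top","side"): shot(n,n+"3.png")
a=cv2.imread("pics/top3.png"); b=cv2.imread("pics/side3.png")
cv2.imwrite("pics/c3.png",np.hstack([cv2.resize(x,None,fx=5,fy=5,interpolation=cv2.INTER_CUBIC) for x in(a[100:200,290:370],b[130:230,210:290])]))
E
```

```text
time: 4.58
ee_pos: [0.6299, -0.0488, 0.0849]
orientation: [1.737, 0.769, -1.686]
force: [10.7, 2.7, 0.0]
grip_width: -0.001
[ 0.62986476 -0.04876061  0.08485177] [1.06964487e+01 2.69312657e+00 8.20291833e-03]
```

View pics/c3.png

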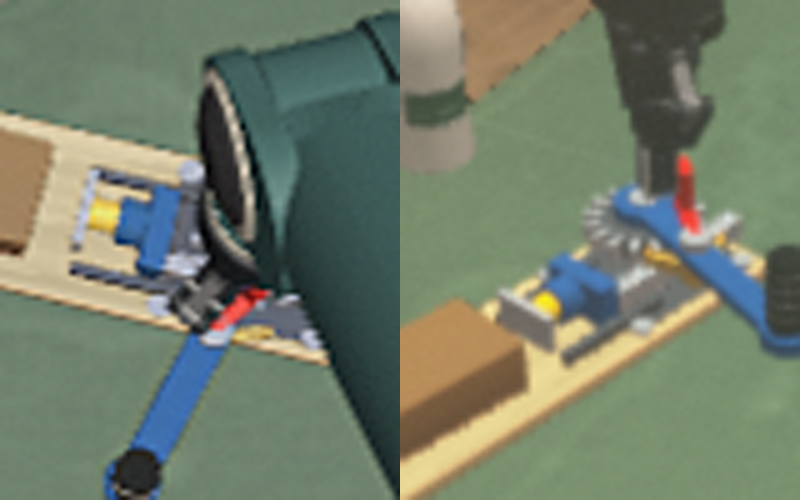

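```bash
python3 -m handwheel '{"translation":[[0.8,1.0,1],[1.5,2,4],[1,3,8],[0,4,12],[-4,6,14],[-8,8,15],[-10,10,15],[-10,10,15]],"delta_rot":[[0,0,0],[0,0,0],[0,0,0],[0,0,0],[0,0,0],[0,0,0],[0,0,0],[0,0,0]],"grip":[0,0,0,0,0.5,1,1,1]}'; python3 - <<'E'
from h import *
s=observe();print(s["ee_pos"],s["force"],s["joints"])
for n in("top","side"): shot(n,n+"4.png")
a=cv2.imread("pics/top4.png"); b=cv2.imread("pics/side4.png")
cv2.imwrite("pics/c4.png",np.hstack([cv2.resize(x,None,fx=5,fy=5,interpolation=cv2.INTER_CUBIC) for x in(a[100:200,290:370],b[130:230,210:290])]))
E
```

```text
time: 5.35
ee_pos: [0.5237, 0.0559, 0.2361]
orientation: [1.729, 0.775, -1.684]
force: [0.7, 0.4, -0.5]
grip_width: 0.566
[0.52371378 0.05586744 0.2360621 ] [ 0.65753897  0.43252012 -0.5293386 ] [ 0.27928482  0.29584285 -0.53382676  1.88953461  0.18576582  0.9777739
 -1.04578705]
```

View pics/c4.png

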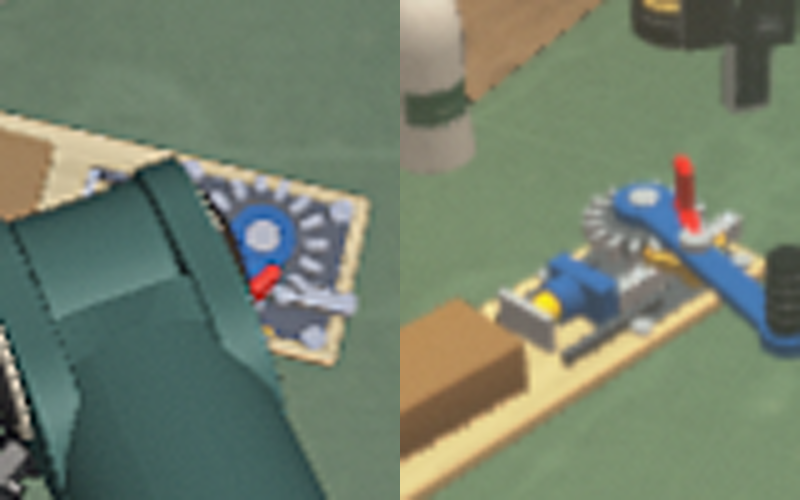

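```bash
cat >> h.py <<'E'
O=np.array([.6495,-.0638]); YAW=-.231
def pts(th,ph):
    a=np.pi-th+YAW; u=np.array([np.cos(a),np.sin(a)])
    b=a-np.pi-ph; d=np.array([np.cos(b),np.sin(b)])
    return O+.155*u, O+.06*u+.033*d, O+.06*u, u
E
python3 - <<'E'
from h import *
from scipy.optimize import least_squares
gp=np.array([286.2,181.2]); tp=np.array([266.4,162.2])
f=lambda q: np.r_[proj("side",[[*pts(*q)[0],.114]])[0]-gp, proj("side",[[*pts(*q)[1],.101]])[0]-tp]
r=least_squares(f,[.3,.2]); print(r.x,r.fun,pts(*r.x))
for ph in(-.35,0,.2,.35): print(ph,proj("side",[[*pts(r.x[0],ph)[1],.101]]))
# check pre state
print(proj("side",[[*pts(.49,-.35)[0],.114],[*pts(.49,-.35)[1],.102]]))
b=cv2.imread("pics/side4.png"); 
im=cv2.resize(b[150:220,240:310],None,fx=8,fy=8,interpolation=cv2.INTER_CUBIC)
cv2.imwrite("pics/c5.png",im)
E
```

```text
[0.28814118 0.37802635] [-0.19408069 -0.54905229  0.00244484  0.02496308] (array([0.51492193, 0.01310087]), array([ 0.61799153, -0.0598235 ]), array([ 0.59740526, -0.03403192]), array([-0.86824559,  0.49613465]))
-0.35 [[259.30602439 164.4803772 ]]
0 [[262.36932145 163.05234232]]
0.2 [[264.44088398 162.51367951]]
0.35 [[266.08879933 162.25807885]]
[[275.40889516 183.63398179]
 [257.12006832 164.28939503]]
```

View pics/c5.png

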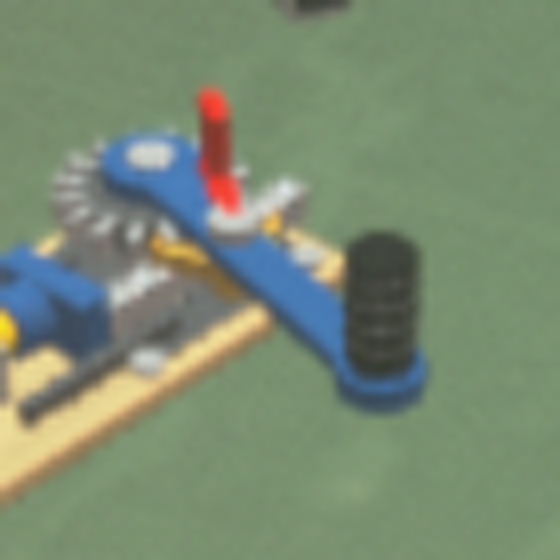

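The red tab is now at crop (212,92), which is picture (266.5,161.5). That fits a lever angle of about +0.35, so it is closing. The handle is at about +0.27. Next I turn the gripper so the jaws close tangentially on the post.

```bash
python3 -m handwheel '{"translation":[[0,-0.5,0],[0,-1,0],[-0.5,-2,0],[-1,-3,0],[-1.1,-4,0],[-1.1,-4.4,0],[-1.1,-4.4,0],[-1.1,-4.4,0],[-1.1,-4.4,0],[-1.1,-4.4,0]],"delta_rot":[[0,0,7],[0,0,14],[0,0,21],[0,0,28],[0,0,35],[0,0,42],[0,0,49],[0,0,56],[0,0,63],[0,0,70]],"grip":[1,1,1,1,1,1,1,1,1,1]}'
python3 -m handwheel '{"translation":[[0,0,0],[0,0,0],[0,0,0],[0,0,0],[0,0,0],[0,0,0],[0,0,0]],"delta_rot":[[0,0,7],[0,0,14],[0,0,21],[0,0,28],[0,0,34],[0,0,34],[0,0,34]],"grip":[1,1,1,1,1,1,1]}'
python3 - <<'E'
from h import *
from scipy.optimize import least_squares
from scipy.spatial.transform import Rotation as Ro
s=observe();print(s["ee_pos"],s["joints"]);print(Ro.from_rotvec(s["orientation"]).as_matrix().round(3))
gp=np.array([287.5,180.7])
r=least_squares(lambda q:proj("side",[[*pts(q[0],.3)[0],.114]])[0]-gp,[.3]);print(r.x,r.fun,pts(r.x[0],.35))
shot("side","side6.png"); b=cv2.imread("pics/side6.png")
cv2.imwrite("pics/c6.png",cv2.resize(b[100:220,220:340],None,fx=5,fy=5,interpolation=cv2.INTER_CUBIC))
E
```

```text
time: 6.28
ee_pos: [0.5175, 0.0057, 0.2349]
orientation: [0.849, 1.415, -0.804]
force: [0.5, 1.2, 0.3]
grip_width: 1.002
time: 6.87
ee_pos: [0.5176, 0.0044, 0.2344]
orientation: [0.39, 1.555, -0.352]
force: [0.5, 0.1, -0.0]
grip_width: 1.0
[0.51757075 0.00442391 0.23435736] [ 0.65135175  0.38547917 -0.867781    1.87256471  0.30593398  1.03823061
  0.75978312]
[[-0.01   0.455  0.891]
 [ 0.027  0.89  -0.454]
 [-1.     0.02  -0.021]]
[0.26153066] [-0.19910225 -0.5255458 ] (array([0.51292345, 0.00949288]), array([ 0.61859567, -0.06005745]), array([ 0.59663166, -0.03542856]), array([-0.88113904,  0.47285726]))
```

View pics/c6.png

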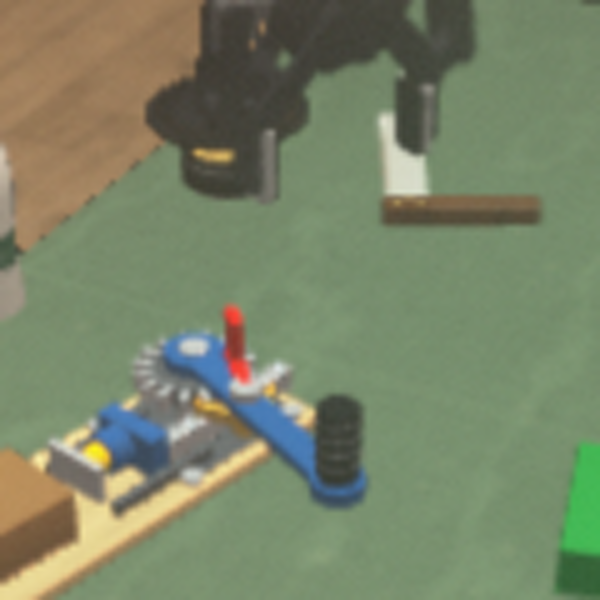

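```bash
python3 -m handwheel '{"translation":[[-0.4,0.5,-2],[-0.4,0.5,-6],[-0.4,0.5,-10],[-0.4,0.5,-13],[-0.4,0.5,-15],[-0.4,0.5,-15.7],[-0.4,0.5,-15.7]],"delta_rot":[[0,0,-1],[0,0,-1],[0,0,-1],[0,0,-1],[0,0,-1],[0,0,-1],[0,0,-1]],"grip":[1,1,1,1,1,1,1]}' 
python3 -m handwheel '{"translation":[[0,0,0],[0,0,0],[0,0,0],[0,0,0],[0,0,0],[0,0,0],[0,0,0],[0,0,0]],"delta_rot":[[0,0,0],[0,0,0],[0,0,0],[0,0,0],[0,0,0],[0,0,0],[0,0,0],[0,0,0]],"grip":[0.6,0.4,0.2,0.2,0.2,0.2,0.2,0.2]}' 40
python3 - <<'E'
from h import *
s=observe();print(s["ee_pos"],s["force"],s["grip_width"])
shot("side","side7.png"); b=cv2.imread("pics/side7.png")
cv2.imwrite("pics/c7.png",cv2.resize(b[120:220,220:340],None,fx=5,fy=5,interpolation=cv2.INTER_CUBIC))
E
```

```text
time: 7.5
ee_pos: [0.5125, 0.0095, 0.076]
orientation: [0.404, 1.555, -0.367]
force: [1.1, 0.1, 0.2]
grip_width: 0.999
time: 8.17
ee_pos: [0.5132, 0.0094, 0.077]
orientation: [0.403, 1.553, -0.367]
force: [-0.4, -0.3, 5.1]
grip_width: 0.292
[0.51316165 0.00937828 0.07704294] [-0.44464808 -0.28149616  5.12606807] 0.29186640018950594
```

View pics/c7.png

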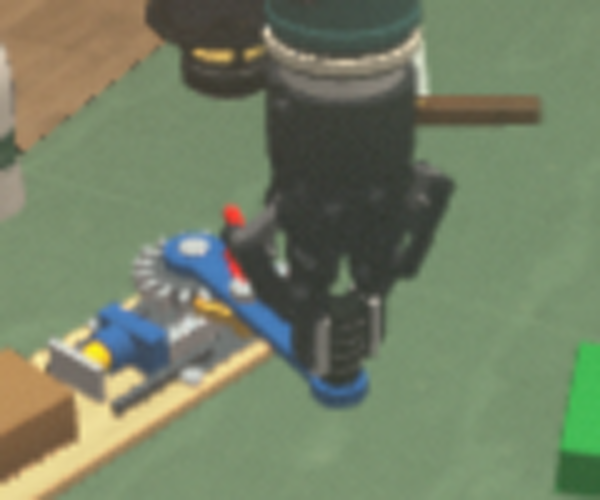

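```bash
cat >> h.py <<'E'
def plan(t0,t1,n,hold=2):
    p0=pts(t0,0)[0]
    for t in np.linspace(t0,t1,n+1)[1:]:
        d=(pts(t,0)[0]-p0)*100; print("[%.1f,%.1f,0] rot [0,0,%.0f]"%(d[0],d[1],-np.degrees(t-t0)))
def th():
    p=observe()["ee_pos"][:2]-O; a=np.arctan2(p[1],p[0]); return np.pi+YAW-a if a>0 else -np.pi+YAW-a, np.hypot(*p)
E
python3 - <<'E'
from h import *
print(th()); plan(.26,-.65,9); print(); plan(-.65,.65,13)
E
```

```text
(np.float64(0.26171825192953646), np.float64(0.1547315681542139))
[-0.7,-1.4,0] rot [0,0,6]
[-1.2,-2.9,0] rot [0,0,12]
[-1.6,-4.4,0] rot [0,0,17]
[-1.8,-6.0,0] rot [0,0,23]
[-1.8,-7.5,0] rot [0,0,29]
[-1.7,-9.1,0] rot [0,0,35]
[-1.5,-10.6,0] rot [0,0,41]
[-1.1,-12.2,0] rot [0,0,46]
[-0.5,-13.6,0] rot [0,0,52]

[-0.6,1.4,0] rot [0,0,-6]
[-1.0,2.9,0] rot [0,0,-11]
[-1.2,4.5,0] rot [0,0,-17]
[-1.3,6.0,0] rot [0,0,-23]
[-1.3,7.6,0] rot [0,0,-29]
[-1.1,9.1,0] rot [0,0,-34]
[-0.7,10.6,0] rot [0,0,-40]
[-0.2,12.1,0] rot [0,0,-46]
[0.4,13.5,0] rot [0,0,-52]
[1.2,14.8,0] rot [0,0,-57]
[2.1,16.1,0] rot [0,0,-63]
[3.2,17.2,0] rot [0,0,-69]
[4.3,18.3,0] rot [0,0,-74]
```

```bash
python3 -m handwheel '{"translation":[[-0.7,-1.4,0],[-1.2,-2.9,0],[-1.6,-4.4,0],[-1.8,-6.0,0],[-1.8,-7.5,0],[-1.7,-9.1,0],[-1.5,-10.6,0],[-1.1,-12.2,0],[-0.5,-13.6,0],[-0.5,-13.6,0]],"delta_rot":[[0,0,6],[0,0,12],[0,0,17],[0,0,23],[0,0,29],[0,0,35],[0,0,41],[0,0,46],[0,0,52],[0,0,52]],"grip":[0.2,0.2,0.2,0.2,0.2,0.2,0.2,0.2,0.2,0.2]}'
python3 - <<'E'
from h import *
print(th(),observe()["force"],observe()["joints"]); shot("side","side8.png"); shot("top","top8.png")
b=cv2.imread("pics/side8.png");a=cv2.imread("pics/top8.png")
cv2.imwrite("pics/c8.png",np.hstack([cv2.resize(x,None,fx=4,fy=4,interpolation=cv2.INTER_CUBIC) for x in (b[130:230,190:290],a[100:200,240:340])]))
E
```

```text
time: 9.05
ee_pos: [0.5092, -0.129, 0.0771]
orientation: [-0.319, 1.57, 0.339]
force: [-2.2, 2.4, 3.9]
grip_width: 0.292
(np.float64(-0.6663050336623804), np.float64(0.15470136463234496)) [-2.22129961  2.36865147  3.86473802] [ 0.87060758  0.70201058 -0.89750454  1.953521    0.71276673  0.87239784
  1.57290811]
```

View pics/c8.png

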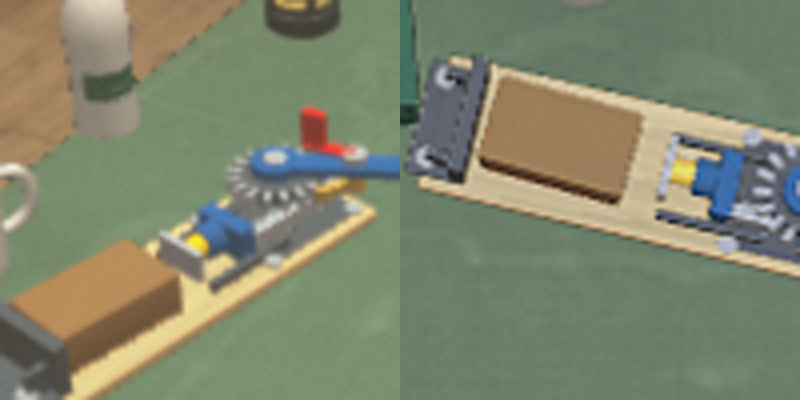

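The handle is at -0.66 rad, the jaw has not moved, and the lever is visibly on the closing side. Next is the first closing stroke.

```bash
python3 -m handwheel '{"translation":[[-0.6,1.4,0],[-1.0,2.9,0],[-1.2,4.5,0],[-1.3,6.0,0],[-1.3,7.6,0],[-1.1,9.1,0],[-0.7,10.6,0],[-0.2,12.1,0],[0.4,13.5,0],[0.4,13.5,0]],"delta_rot":[[0,0,-6],[0,0,-11],[0,0,-17],[0,0,-23],[0,0,-29],[0,0,-34],[0,0,-40],[0,0,-46],[0,0,-52],[0,0,-52]],"grip":[0.2,0.2,0.2,0.2,0.2,0.2,0.2,0.2,0.2,0.2]}'
python3 - <<'E'
from h import *
print(th(),observe()["force"]); shot("side","side9.png"); shot("top","top9.png")
b=cv2.imread("pics/side9.png");a=cv2.imread("pics/top9.png")
cv2.imwrite("pics/c9.png",np.hstack([cv2.resize(x,None,fx=4,fy=4,interpolation=cv2.INTER_CUBIC) for x in (b[130:230,190:290],a[100:200,240:340])]))
plan(th()[0],.65,5)
E
```

```text
time: 9.98
ee_pos: [0.5132, 0.0087, 0.0771]
orientation: [0.409, 1.549, -0.377]
force: [3.1, -5.9, -1.7]
grip_width: 0.291
(np.float64(0.2576221486767283), np.float64(0.15441617840376404)) [ 3.0893197  -5.8810731  -1.70176897]
[0.6,1.1,0] rot [0,0,-5]
[1.3,2.1,0] rot [0,0,-9]
[2.1,3.1,0] rot [0,0,-14]
[3.0,4.0,0] rot [0,0,-18]
[3.9,4.8,0] rot [0,0,-23]
```

View pics/c9.png

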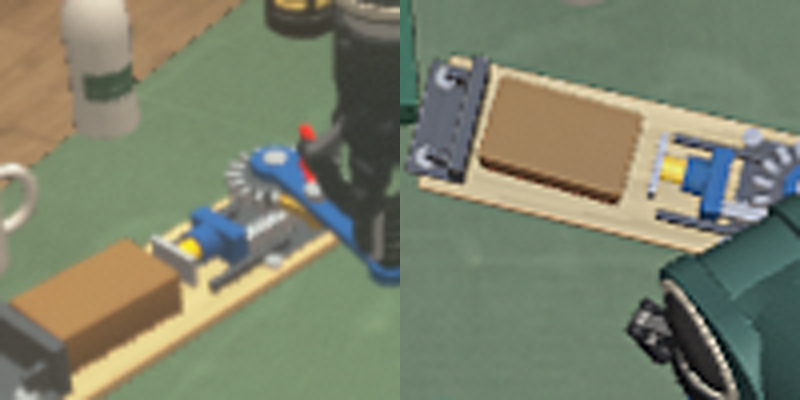

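The jaw advances: in the top crop the foot went from column 668 to 658. I'm finishing the stroke.

```bash
python3 -m handwheel '{"translation":[[0.6,1.1,0],[1.3,2.1,0],[2.1,3.1,0],[3.0,4.0,0],[3.9,4.8,0],[3.9,4.8,0]],"delta_rot":[[0,0,-5],[0,0,-9],[0,0,-14],[0,0,-18],[0,0,-23],[0,0,-23]],"grip":[0.2,0.2,0.2,0.2,0.2,0.2]}'
python3 - <<'E'
from h import *
print(th(),observe()["force"]); plan(th()[0],-.66,14)
E
```

```text
time: 10.58
ee_pos: [0.5517, 0.0557, 0.0771]
orientation: [0.724, 1.463, -0.691]
force: [0.5, -4.2, 1.9]
grip_width: 0.294
(np.float64(0.6541192941956884), np.float64(0.15442784440281207)) [ 0.5282375  -4.21625333  1.87112685]
[-1.1,-1.0,0] rot [0,0,5]
[-2.1,-2.0,0] rot [0,0,11]
[-2.9,-3.2,0] rot [0,0,16]
[-3.7,-4.4,0] rot [0,0,22]
[-4.4,-5.7,0] rot [0,0,27]
[-4.9,-7.1,0] rot [0,0,32]
[-5.3,-8.5,0] rot [0,0,38]
[-5.5,-9.9,0] rot [0,0,43]
[-5.7,-11.4,0] rot [0,0,48]
[-5.7,-12.8,0] rot [0,0,54]
[-5.5,-14.3,0] rot [0,0,59]
[-5.2,-15.7,0] rot [0,0,65]
[-4.8,-17.1,0] rot [0,0,70]
[-4.3,-18.4,0] rot [0,0,75]
```

```bash
python3 -m handwheel '{"translation":[[-1.1,-1.0,0],[-2.1,-2.0,0],[-2.9,-3.2,0],[-3.7,-4.4,0],[-4.4,-5.7,0],[-4.9,-7.1,0],[-5.3,-8.5,0],[-5.5,-9.9,0],[-5.7,-11.4,0],[-5.7,-11.4,0]],"delta_rot":[[0,0,5],[0,0,11],[0,0,16],[0,0,22],[0,0,27],[0,0,32],[0,0,38],[0,0,43],[0,0,48],[0,0,48]],"grip":[0.2,0.2,0.2,0.2,0.2,0.2,0.2,0.2,0.2,0.2]}'
python3 -m handwheel '{"translation":[[0,-1.4,0],[0.2,-2.9,0],[0.5,-4.3,0],[0.9,-5.7,0],[1.4,-7.0,0],[1.4,-7.0,0]],"delta_rot":[[0,0,6],[0,0,11],[0,0,17],[0,0,22],[0,0,27],[0,0,27]],"grip":[0.2,0.2,0.2,0.2,0.2,0.2]}'
python3 - <<'E'
from h import *
print(th(),observe()["force"]); shot("side","side10.png"); shot("top","top10.png")
b=cv2.imread("pics/side10.png");a=cv2.imread("pics/top10.png")
cv2.imwrite("pics/c10.png",np.hstack([cv2.resize(x,None,fx=4,fy=4,interpolation=cv2.INTER_CUBIC) for x in (b[130:230,190:290],a[100:200,240:340])]))
E
```

```text
time: 11.42
ee_pos: [0.4955, -0.0605, 0.0771]
orientation: [0.066, 1.585, -0.043]
force: [5.0, -1.5, -7.1]
grip_width: 0.293
time: 11.92
ee_pos: [0.5104, -0.1311, 0.0772]
orientation: [-0.307, 1.564, 0.323]
force: [0.9, 1.4, 0.9]
grip_width: 0.294
(np.float64(-0.6819116660796283), np.float64(0.1545414861025404)) [0.87419751 1.39963952 0.89172866]
```

View pics/c10.png

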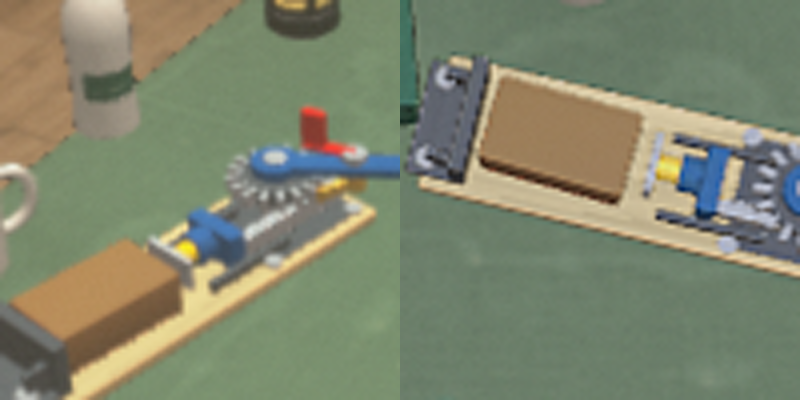

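The foot is now at top-crop column 652, about 13 mm further on, and the lever is still closing. Second stroke.

```bash
python3 -m handwheel '{"translation":[[-0.6,1.4,0],[-1.0,2.9,0],[-1.2,4.5,0],[-1.3,6.0,0],[-1.3,7.6,0],[-1.1,9.1,0],[-0.7,10.6,0],[-0.2,12.1,0],[0.4,13.5,0],[0.4,13.5,0]],"delta_rot":[[0,0,-6],[0,0,-11],[0,0,-17],[0,0,-23],[0,0,-29],[0,0,-34],[0,0,-40],[0,0,-46],[0,0,-52],[0,0,-52]],"grip":[0.2,0.2,0.2,0.2,0.2,0.2,0.2,0.2,0.2,0.2]}'
python3 - <<'E'
from h import *
print(th(),observe()["force"],observe()["ee_pos"]); plan(th()[0],.65,5)
E
```

```text
time: 12.85
ee_pos: [0.512, 0.0079, 0.0772]
orientation: [0.415, 1.546, -0.39]
force: [-3.0, -1.4, 4.2]
grip_width: 0.294
(np.float64(0.24959699126586132), np.float64(0.15511032098574468)) [-2.97178623 -1.40009548  4.17719636] [0.51196072 0.00790884 0.07717138]
[0.6,1.1,0] rot [0,0,-5]
[1.3,2.1,0] rot [0,0,-9]
[2.1,3.1,0] rot [0,0,-14]
[3.0,4.0,0] rot [0,0,-18]
[3.9,4.8,0] rot [0,0,-23]
```

```bash
python3 -m handwheel '{"translation":[[0.6,1.1,0],[1.3,2.1,0],[2.1,3.1,0],[3.0,4.0,0],[3.9,4.8,0],[3.9,4.8,0]],"delta_rot":[[0,0,-5],[0,0,-9],[0,0,-14],[0,0,-18],[0,0,-23],[0,0,-23]],"grip":[0.2,0.2,0.2,0.2,0.2,0.2]}'
python3 - <<'E'
from h import *
print(th(),observe()["force"])
E
python3 -m handwheel '{"translation":[[-1.1,-1.0,0],[-2.1,-2.0,0],[-2.9,-3.2,0],[-3.7,-4.4,0],[-4.4,-5.7,0],[-4.9,-7.1,0],[-5.3,-8.5,0],[-5.5,-9.9,0],[-5.7,-11.4,0],[-5.7,-11.4,0]],"delta_rot":[[0,0,5],[0,0,11],[0,0,16],[0,0,22],[0,0,27],[0,0,32],[0,0,38],[0,0,43],[0,0,48],[0,0,48]],"grip":[0.2,0.2,0.2,0.2,0.2,0.2,0.2,0.2,0.2,0.2]}'
python3 -m handwheel '{"translation":[[0,-1.4,0],[0.2,-2.9,0],[0.5,-4.3,0],[0.9,-5.7,0],[1.3,-6.7,0],[1.3,-6.7,0]],"delta_rot":[[0,0,6],[0,0,11],[0,0,17],[0,0,22],[0,0,27],[0,0,27]],"grip":[0.2,0.2,0.2,0.2,0.2,0.2]}'
python3 - <<'E'
from h import *
print(th(),observe()["force"]); shot("side","side11.png"); shot("top","top11.png")
b=cv2.imread("pics/side11.png");a=cv2.imread("pics/top11.png")
cv2.imwrite("pics/c11.png",np.hstack([cv2.resize(x,None,fx=4,fy=4,interpolation=cv2.INTER_CUBIC) for x in (b[130:230,190:290],a[100:200,240:340])]))
E
```

```text
time: 13.35
ee_pos: [0.5511, 0.0561, 0.0772]
orientation: [0.729, 1.459, -0.703]
force: [0.2, -3.4, 3.4]
grip_width: 0.294
(np.float64(0.6525320144391689), np.float64(0.15515644081286523)) [ 0.1812921  -3.35672973  3.35645767]
time: 14.18
ee_pos: [0.4945, -0.0604, 0.0773]
orientation: [0.069, 1.583, -0.051]
force: [5.2, 2.2, -6.7]
grip_width: 0.294
time: 14.68
ee_pos: [0.5089, -0.129, 0.0773]
orientation: [-0.304, 1.56, 0.318]
force: [4.7, -0.7, -3.8]
grip_width: 0.293
(np.float64(-0.6650115219849724), np.float64(0.1550081993552048)) [ 4.73051208 -0.6563792  -3.79563123]
```

View pics/c11.png

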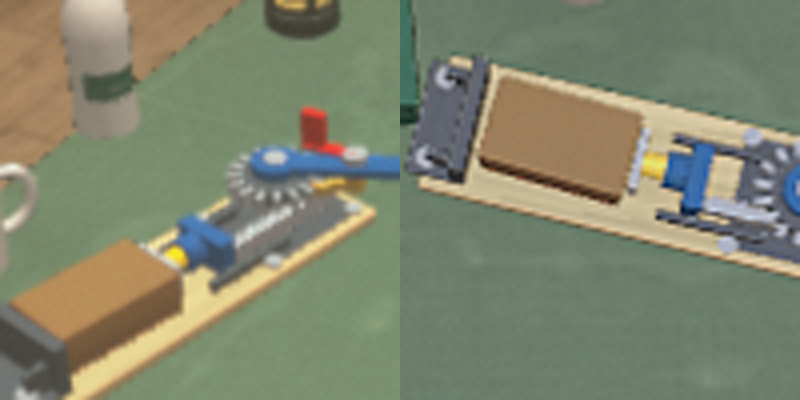

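```bash
cat >> h.py <<'E'
def jaw(fn):
    a=cv2.imread("pics/"+fn).astype(int); 
    b,g,r=a[...,0],a[...,1],a[...,2]
    m=(b>g+40)&(b>r+70); m[:, :]&=True
    w=np.clip(b-r-60,0,80)*m
    ys,xs=np.nonzero(w)
    out=[]
    # columns window for the jaw carriage in base frame
    P=np.array([pix2z("top",(x,y),.04)[:2]-O for x,y in zip(xs,ys)])
    ex=np.array([np.cos(YAW),np.sin(YAW)]);ey=np.array([-np.sin(YAW),np.cos(YAW)])
    X=P@ex;Y=P@ey; k=(abs(X)<.04)&(Y>.045)&(Y<.16)
    ww=w[ys,xs][k]; 
    yel=(r>150)&(g>120)&(b<110); ys,xs=np.nonzero(yel)
    Q=np.array([pix2z("top",(x,y),.035)[:2]-O for x,y in zip(xs,ys)]); kk=(abs(Q@ex)<.012)&((Q@ey)>.05)&((Q@ey)<.17)
    q=(Q@ey)[kk]
    return "jaw y %.4f n %d | yellow min %.4f max %.4f n %d"%((Y[k]*ww).sum()/ww.sum(),k.sum(),q.min(),q.max(),kk.sum())
E
python3 - <<'E'
from h import *
for f in("top0.png","top8.png","top10.png","top11.png"): print(f,jaw(f))
a=cv2.imread("pics/top11.png");cv2.imwrite("pics/c12.png",cv2.resize(a[105:165,240:340],None,fx=8,fy=8,interpolation=cv2.INTER_CUBIC))
E
```

```text
Traceback (most recent call last):
  File "h.py", line 40, in jaw
    Q=np.array([pix2z("top",(x,y),.035)[:2]-O for x,y in zip(xs,ys)]); kk=(abs(Q@ex)<.012)&((Q@ey)>.05)&((Q@ey)<.17)
                ~~~~~^^^^^^^^^^^^^^^^^^
  File "h.py", line 6, in pix2z
    K,k1,R,t=cam(n); D=np.array([k1,0,0,0,0.])
             ~~~^^^
  File "h.py", line 4, in cam
    c=camera_info(n); K=np.array(c["camera_matrix"],float); R,_=cv2.Rodrigues(np.array(c["rvec"],float)); return K,c["k1"],R,np.array(c["tvec"],float).ravel()
ValueError: time passes only in moves, steps and waits
```

```bash
sed -i 's/^def cam(n):/import functools\n@functools.lru_cache(None)\ndef cam(n):/' h.py; cat >> h.py <<'E'
EX=np.array([np.cos(YAW),np.sin(YAW)]);EY=np.array([-np.sin(YAW),np.cos(YAW)])
def rect(fn,z,y0=.04,y1=.26,x0=-.05,x1=.05,s=.0005):
    # columns: base y ascending ; rows: base x descending
    ys=np.arange(y0,y1,s); xs=np.arange(x1,x0,-s)
    Y,X=np.meshgrid(ys,xs); P=O+X[...,None]*EX+Y[...,None]*EY
    W=np.dstack([P,np.full(X.shape,z)]).reshape(-1,3)
    m=proj("top",W).reshape(*X.shape,2).astype(np.float32)
    return cv2.remap(cv2.imread("pics/"+fn),m[...,0],m[...,1],cv2.INTER_CUBIC)
E
python3 - <<'E'
from h import *
rs=[]
for f in("top0.png","top8.png","top10.png","top11.png"):
    im=rect(f,.04); j=im.astype(int)[90:120].mean(0)  # |x|<5-10mm rows
    b,g,r=j.T; yel=np.minimum(r,g)-b; bl=b-r
    ys=.04+.0005*np.arange(len(b))
    w=np.where(yel>20)[0]; print(f,"yellow",ys[w].min(),ys[w].max(),"blue",ys[(bl>40)&(ys<.16)][[0,-1]])
    rs.append(im[40:160])
cv2.imwrite("pics/c12.png",cv2.resize(np.vstack(rs),None,fx=1.2,fy=1.2))
E
```

```text
top0.png yellow 0.079 0.23550000000000001 blue [0.0475 0.078 ]
top8.png yellow 0.079 0.23550000000000001 blue [0.0475 0.078 ]
top10.png yellow 0.0485 0.23550000000000001 blue [0.0595 0.0885]
top11.png yellow 0.0485 0.23550000000000001 blue [0.07   0.0985]
```

View pics/c12.png

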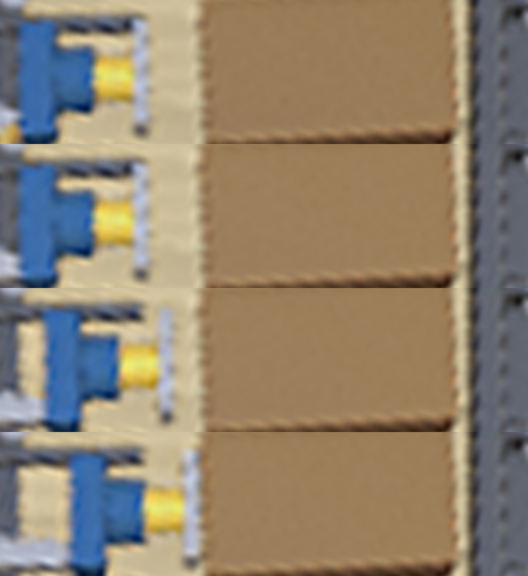

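Each stroke gives about 10.5 mm. The rectified strips show the foot about 1 mm from the block and the block about 5 mm from the stop, so about 14 mm remains to a half-pushed foot. Third stroke, which should leave 4–5 mm of compression.

```bash
python3 -m handwheel '{"translation":[[-0.6,1.4,0],[-1.0,2.9,0],[-1.2,4.5,0],[-1.3,6.0,0],[-1.3,7.6,0],[-1.1,9.1,0],[-0.7,10.6,0],[-0.2,12.1,0],[0.4,13.5,0],[0.4,13.5,0]],"delta_rot":[[0,0,-6],[0,0,-11],[0,0,-17],[0,0,-23],[0,0,-29],[0,0,-34],[0,0,-40],[0,0,-46],[0,0,-52],[0,0,-52]],"grip":[0.2,0.2,0.2,0.2,0.2,0.2,0.2,0.2,0.2,0.2]}'
python3 - <<'E'
from h import *
print(th(),observe()["force"]); shot("top","top12.png")
rs=[]
for f in("top11.png","top12.png"):
    rs.append(rect(f,.04)[40:160])
cv2.imwrite("pics/c13.png",cv2.resize(np.vstack(rs),None,fx=1.7,fy=1.7))
E
```

```text
time: 15.62
ee_pos: [0.5125, 0.0086, 0.0772]
orientation: [0.416, 1.539, -0.395]
force: [2.9, -4.2, -0.7]
grip_width: 0.293
(np.float64(0.2553291439099872), np.float64(0.1549995744271852)) [ 2.882483   -4.24832973 -0.72606877]
```

View pics/c13.png

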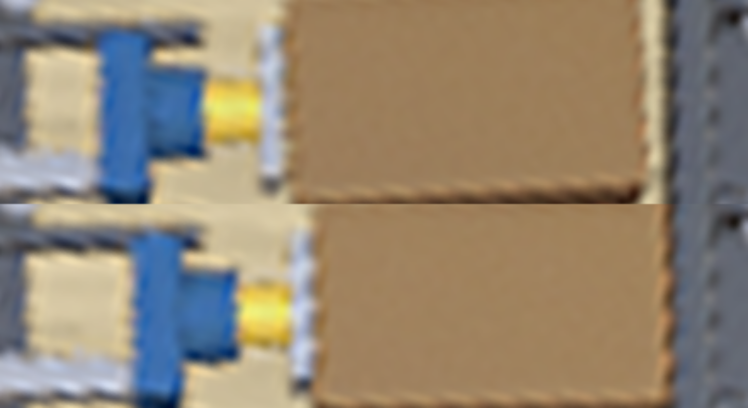

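The block is now against the stop and the plunger is about 2 mm in (yellow 62 → 55 px at 0.29 mm/px). The remaining 0.4 rad of this stroke adds about 4.7 mm.

```bash
python3 -m handwheel '{"translation":[[0.6,1.1,0],[1.3,2.1,0],[2.1,3.1,0],[3.0,4.0,0],[3.9,4.8,0],[3.9,4.8,0]],"delta_rot":[[0,0,-5],[0,0,-9],[0,0,-14],[0,0,-18],[0,0,-23],[0,0,-23]],"grip":[0.2,0.2,0.2,0.2,0.2,0.2]}'
python3 - <<'E'
from h import *
print(th(),observe()["force"]); shot("top","top13.png"); shot("side","side13.png")
rs=[]
for f in("top11.png","top12.png","top13.png"):
    rs.append(rect(f,.04)[50:155])
cv2.imwrite("pics/c14.png",cv2.resize(np.vstack(rs),None,fx=1.7,fy=1.7))
b=cv2.imread("pics/side13.png");cv2.imwrite("pics/s14.png",cv2.resize(b[140:240,180:300],None,fx=6,fy=6,interpolation=cv2.INTER_CUBIC))
E
```

```text
time: 16.17
ee_pos: [0.5511, 0.056, 0.0771]
orientation: [0.727, 1.454, -0.708]
force: [-0.2, -5.3, 3.0]
grip_width: 0.291
(np.float64(0.652155772864969), np.float64(0.1550928443252587)) [-0.17107091 -5.34788629  2.96288121]
```

View pics/c14.png

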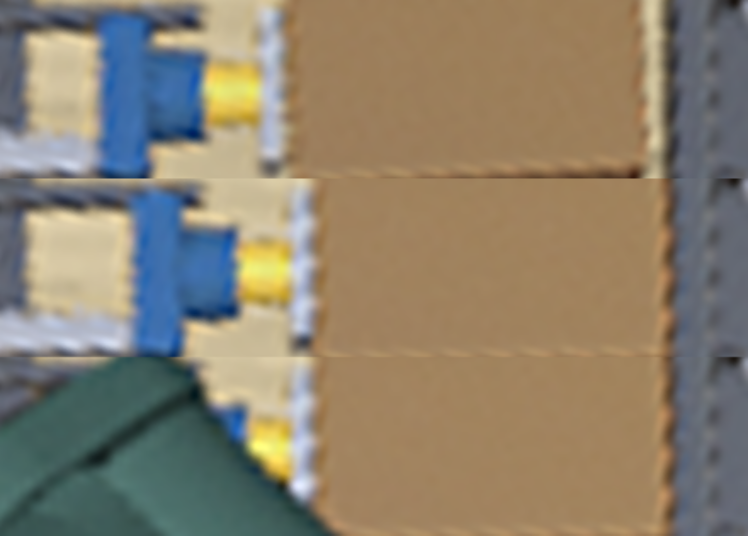

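View pics/s14.png

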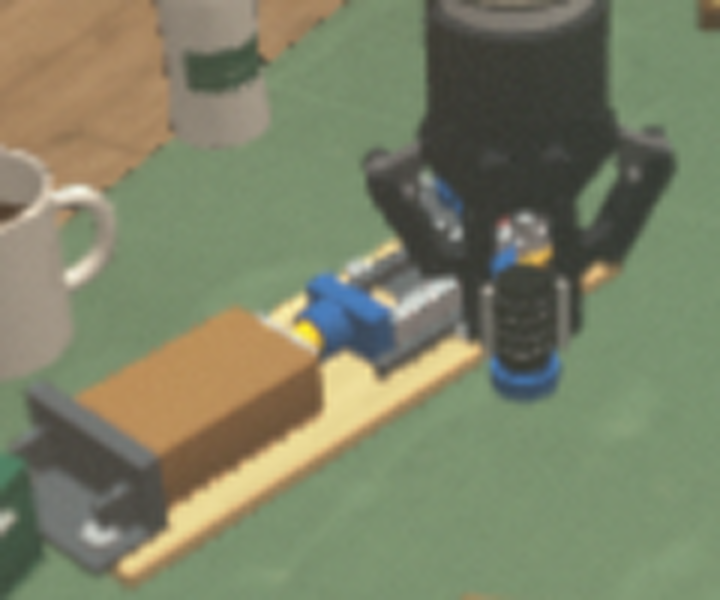

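The plunger looks about 5 mm in, but the arm hides part of it. I'm swinging back freely to see clearly.

```bash
python3 -m handwheel '{"translation":[[-1.1,-1.0,0],[-2.1,-2.0,0],[-2.9,-3.2,0],[-3.7,-4.4,0],[-4.4,-5.7,0],[-4.9,-7.1,0],[-5.3,-8.5,0],[-5.5,-9.9,0],[-5.7,-11.4,0],[-5.7,-11.4,0]],"delta_rot":[[0,0,5],[0,0,11],[0,0,16],[0,0,22],[0,0,27],[0,0,32],[0,0,38],[0,0,43],[0,0,48],[0,0,48]],"grip":[0.2,0.2,0.2,0.2,0.2,0.2,0.2,0.2,0.2,0.2]}'
python3 - <<'E'
from h import *
print(th(),observe()["force"]); shot("top","top14.png"); shot("side","side14.png")
rs=[]
for f in("top11.png","top12.png","top14.png"):
    rs.append(rect(f,.035)[50:155])
    j=rect(f,.035,s=.00025,y0=.08,y1=.15).astype(int)[190:215].mean(0); b,g,r=j.T
    yel=np.minimum(r,g)-b; ys=.08+.00025*np.arange(len(b)); w=ys[(yel>90)&(ys<.15)]; print(f,w.min(),w.max(),yel.max(), [round(v) for v in yel[::4]])
cv2.imwrite("pics/c15.png",cv2.resize(np.vstack(rs),None,fx=1.7,fy=1.7))
E
```

```text
time: 17.1
ee_pos: [0.4946, -0.0607, 0.0774]
orientation: [0.067, 1.575, -0.051]
force: [7.7, 2.0, -8.9]
grip_width: 0.293
(np.float64(-0.210944482518864), np.float64(0.1549549945239538)) [ 7.70806635  2.0407881  -8.8763864 ]
top11.png 0.10125 0.11525 132.36 [-105, -101, -97, -95, -96, -100, -103, -105, -107, -107, -107, -107, -106, -105, -107, -120, -136, -128, -86, -23, 46, 86, 108, 121, 123, 118, 114, 112, 112, 112, 112, 113, 119, 130, 130, 106, 66, 23, -12, -27, -28, -23, -10, 6, 21, 33, 40, 41, 38, 36, 35, 36, 35, 35, 35, 34, 34, 34, 34, 34, 35, 35, 35, 35, 36, 36, 36, 36, 36, 36]
top12.png 0.11125 0.12425 134.16000000000003 [-65, -100, -119, -126, -121, -113, -110, -109, -108, -106, -103, -99, -98, -99, -101, -104, -106, -109, -110, -110, -109, -109, -108, -109, -115, -121, -120, -112, -84, -26, 38, 84, 116, 124, 121, 119, 116, 113, 112, 113, 115, 123, 133, 128, 100, 58, 13, -18, -31, -32, -27, -12, 3, 21, 36, 43, 42, 38, 35, 36, 36, 36, 35, 35, 35, 35, 35, 35, 36, 36]
top14.png 0.11425 0.124 133.0 [34, 12, -16, -62, -96, -118, -126, -120, -111, -108, -107, -107, -106, -102, -98, -94, -94, -96, -99, -103, -106, -107, -107, -107, -107, -107, -108, -112, -116, -122, -124, -100, -39, 32, 85, 116, 123, 121, 120, 116, 115, 122, 132, 127, 99, 58, 14, -18, -31, -33, -28, -14, 2, 20, 35, 43, 42, 37, 35, 34, 35, 34, 34, 34, 35, 34, 35, 35, 35, 36]
```

View pics/c15.png

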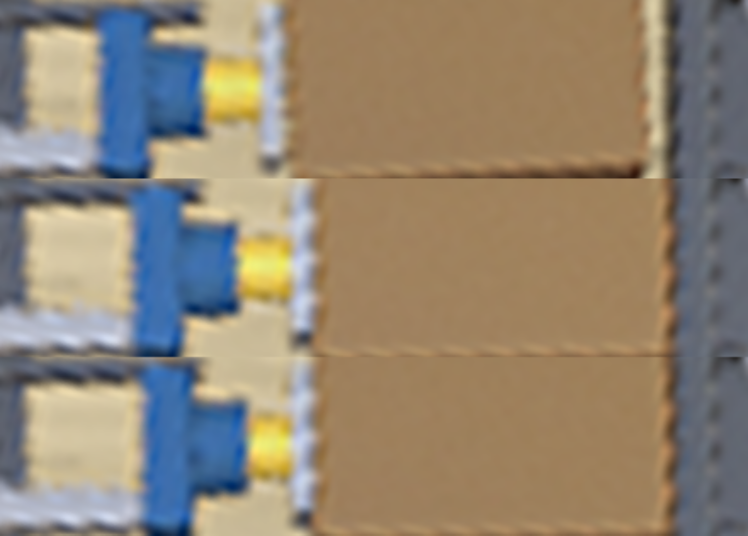

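The plunger shows about 4.3 mm of push-in (yellow 14.0 → 9.75 mm in the same measure), which is near the lower bound. I want about 3.5 mm more, so I'm going forward 0.35 rad (4.2 mm at most, less the lost motion) and then checking.

```bash
python3 - <<'E'
from h import *
plan(-.21,.14,4); print(); plan(.14,.5,4)
E
```

```text
[0.1,1.4,0] rot [0,0,-5]
[0.3,2.7,0] rot [0,0,-10]
[0.6,4.0,0] rot [0,0,-15]
[1.1,5.3,0] rot [0,0,-20]

[0.6,1.3,0] rot [0,0,-5]
[1.2,2.5,0] rot [0,0,-10]
[2.0,3.6,0] rot [0,0,-15]
[2.9,4.7,0] rot [0,0,-21]
```

```bash
cat >> h.py <<'E'
def meas(f):
    j=rect(f,.035,s=.00025,y0=.08,y1=.15).astype(int)[190:215].mean(0); b,g,r=j.T
    yel=np.minimum(r,g)-b; ys=.08+.00025*np.arange(len(b)); w=ys[(yel>90)&(ys<.15)]
    return w.min(),w.max(),w.max()-w.min()
E
python3 -m handwheel '{"translation":[[0.1,1.4,0],[0.3,2.7,0],[0.6,4.0,0],[1.1,5.3,0],[1.1,5.3,0]],"delta_rot":[[0,0,-5],[0,0,-10],[0,0,-15],[0,0,-20],[0,0,-20]],"grip":[0.2,0.2,0.2,0.2,0.2]}'
python3 - <<'E'
from h import *
print(th(),observe()["force"]); shot("top","top15.png")
for f in("top0.png","top10.png","top11.png","top12.png","top14.png","top15.png"): print(f,meas(f))
E
```

```text
time: 17.62
ee_pos: [0.5062, -0.0048, 0.0774]
orientation: [0.345, 1.546, -0.326]
force: [3.7, -4.2, -4.1]
grip_width: 0.292
(np.float64(0.15960862675115361), np.float64(0.15499026115130532)) [ 3.71539698 -4.23536006 -4.12460671]
top0.png (np.float64(0.0805), np.float64(0.0945), np.float64(0.013999999999999999))
top10.png (np.float64(0.091), np.float64(0.10475000000000001), np.float64(0.013750000000000012))
top11.png (np.float64(0.10125), np.float64(0.11525), np.float64(0.013999999999999999))
top12.png (np.float64(0.11125), np.float64(0.12425), np.float64(0.012999999999999998))
top14.png (np.float64(0.11425), np.float64(0.124), np.float64(0.009749999999999995))
top15.png (np.float64(0.11475), np.float64(0.124), np.float64(0.009249999999999994))
```

```bash
python3 -m handwheel '{"translation":[[0.5,1.1,0],[1.1,2.2,0],[1.7,3.1,0],[1.7,3.1,0]],"delta_rot":[[0,0,-5],[0,0,-9],[0,0,-14],[0,0,-14]],"grip":[0.2,0.2,0.2,0.2]}'
python3 - <<'E'
from h import *
print(th(),observe()["force"]); shot("top","top16.png")
for f in("top15.png","top16.png"): print(f,meas(f))
cv2.imwrite("pics/c16.png",cv2.resize(np.vstack([rect(f,.035)[50:155] for f in("top0.png","top15.png","top16.png")]),None,fx=1.7,fy=1.7))
E
```

```text
time: 18.0
ee_pos: [0.5236, 0.0266, 0.0773]
orientation: [0.533, 1.505, -0.514]
force: [4.0, -2.8, -2.2]
grip_width: 0.295
(np.float64(0.39206419035774465), np.float64(0.1549985821142836)) [ 3.95587383 -2.80147748 -2.18937552]
top15.png (np.float64(0.11475), np.float64(0.124), np.float64(0.009249999999999994))
top16.png (np.float64(0.1155), np.float64(0.12425), np.float64(0.008749999999999994))
```

View pics/c16.png

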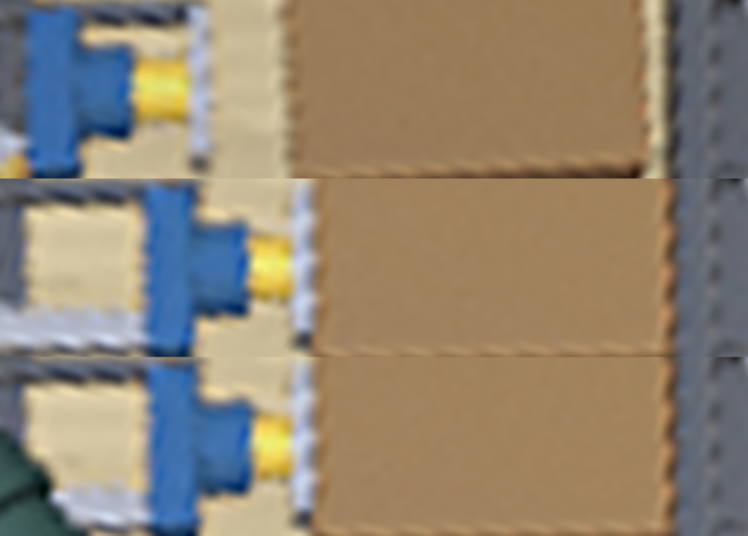

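```bash
python3 -m handwheel '{"translation":[[0.7,1.0,0],[1.4,1.8,0],[1.8,2.3,0],[1.8,2.3,0]],"delta_rot":[[0,0,-5],[0,0,-9],[0,0,-11],[0,0,-11]],"grip":[0.2,0.2,0.2,0.2]}'
python3 - <<'E'
from h import *
print(th(),observe()["force"]); shot("top","top17.png"); print(meas("top17.png"))
cv2.imwrite("pics/c17.png",cv2.resize(np.vstack([rect(f,.035)[50:155] for f in("top0.png","top16.png","top17.png")]),None,fx=1.7,fy=1.7))
E
```

```text
time: 18.38
ee_pos: [0.5416, 0.0471, 0.0772]
orientation: [0.679, 1.461, -0.665]
force: [3.1, -7.7, -0.9]
grip_width: 0.293
(np.float64(0.5681610613287544), np.float64(0.15472859416407886)) [ 3.14072949 -7.71428077 -0.85165493]
(np.float64(0.1175), np.float64(0.12425), np.float64(0.006750000000000006))
```

View pics/c17.png

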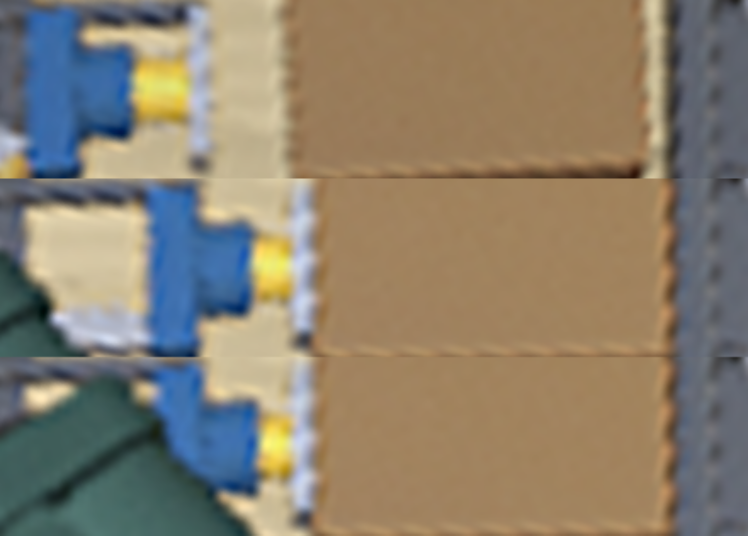

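The plunger is about 7.25 mm in (yellow 14.0 → 6.75 mm), which is about halfway. I'm letting go and lifting away.

```bash
python3 -m handwheel '{"translation":[[0,0,0],[0,0,0],[0,0,0],[0,0,0],[0,0,0],[0,0,3],[0,0,6],[0,0,10],[0,0,13],[0,0,15]],"delta_rot":[[0,0,0],[0,0,0],[0,0,0],[0,0,0],[0,0,0],[0,0,0],[0,0,0],[0,0,0],[0,0,0],[0,0,0]],"grip":[0.5,0.8,1,1,1,1,1,1,1,1]}'
python3 -m handwheel '{"translation":[[-1,-3,2],[-2,-7,3],[-3,-11,3],[-4,-15,3],[-5,-19,3],[-5,-22,3],[-5,-25,3],[-5,-25,3],[-5,-25,3]],"delta_rot":[[0,0,0],[0,0,0],[0,0,0],[0,0,0],[0,0,0],[0,0,0],[0,0,0],[0,0,0],[0,0,0]],"grip":[1,1,1,1,1,1,1,1,1]}'
python3 - <<'E'
from h import *
shot("top","top18.png"); shot("side","side18.png"); print(meas("top18.png"))
a=cv2.resize(rect("top18.png",.035,y0=-.06,x0=-.17),None,fx=1.2,fy=1.2)
cv2.imwrite("pics/c18.png",a)
b=cv2.imread("pics/side18.png");cv2.imwrite("pics/s18.png",cv2.resize(b[140:240,180:300],None,fx=6,fy=6,interpolation=cv2.INTER_CUBIC))
E
```

```text
time: 19.27
ee_pos: [0.5424, 0.048, 0.2307]
orientation: [0.679, 1.458, -0.661]
force: [-0.0, -0.0, 0.1]
grip_width: 1.001
time: 20.02
ee_pos: [0.4921, -0.2034, 0.2605]
orientation: [0.682, 1.457, -0.663]
force: [0.2, 1.0, -0.3]
grip_width: 1.002
(np.float64(0.1175), np.float64(0.124), np.float64(0.006500000000000006))
```

View pics/c18.png

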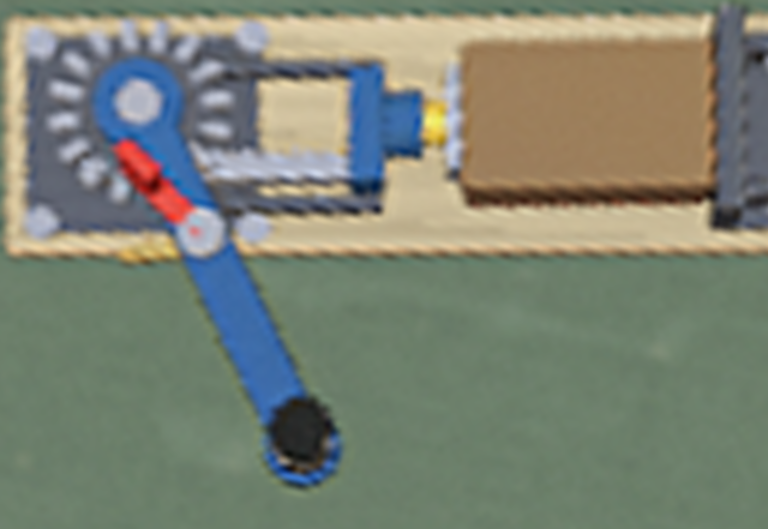

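View pics/s18.png

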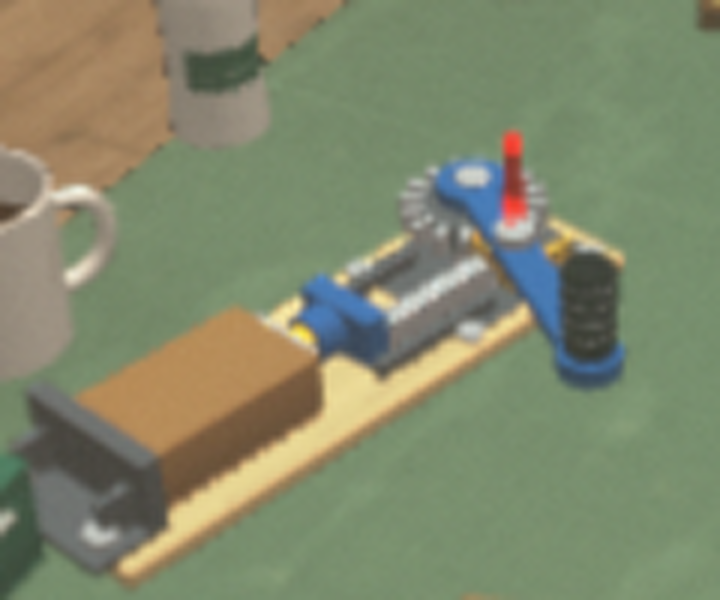

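The lever tip is on the closing side at (140,160). The block is square against the stop at column 715. The plunger is about 7.5 mm in and the gripper is clear.

```bash
python3 - <<'E'
from h import *
print(close_job())
E
```

```text
the job is handed in; nothing more can be done
None
```

The cork block is clamped lengthwise against the end stop, with the spring foot about 7.5 mm of its 16 mm in. The job was handed in at about 20 s; `close_job()` gives no verdict.

- **What I did:** I pushed the red lever across to closing with shut fingers; the handle swung back with it, from about +0.49 to +0.26 rad. I then gripped the handle post, made three full closing swings and one partial one, let go and moved clear.
- **Last checks, from the pictures after release:**
  - **Lever:** it is on its closing side. I fitted +0.35 rad right after the flip; the final check was by eye.
  - **Block:** it looks square to the stop, with no visible gap. I did not measure the angle or the contact force on the stop.
  - **Foot:** the visible yellow plunger went from 14.0 to 6.5 mm.
- **What disagreed:**
  - The plunger measured 14 mm when free instead of the stated 16, so the push-in figure is good to about 1–2 mm.
  - The jaw moved less than the nominal 12 mm per rad on the last part of the third swing and on the final one, so I stopped by what the pictures showed, not by the handle angle.

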